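# Load a turning blank into the marking cradle by pushing

## Task

Load the marking cradle by pushing only, without pinching or lifting the blank: tip over the tall square wooden blank that stands in the cradle so that it lies along the trough towards the end stop, and gently push it along until its end is fully home against the stop. Then flip the hinged keeper bar over so that it rests across the blank. Leave the other things on the bench where they stand.

Things in the scene. Friction and masses are not known exactly. Their poses are not given: they have to be found in the camera images.
- cradle: Grey metal marking cradle, fixed to the bench: base 100 x 350 x 12 mm. Origin at the base's middle, on the bench; z up, y along the trough to the end stop, x across, roughly away from the robot. Trough centred on x = 0, floor 12 mm up, from y = -155 mm to +150. Side walls 49 mm apart up to 24 mm above the bench, then flaring to 78 mm over all at 42 mm. Low heel wall at y = -155, 26 mm high.
- cradle_stop (a point): Centre of the spot on the end stop's face where the blank's end must rest: (0, 150, 34.5) mm in the cradle's frame, axes as the cradle's. The stop is a block 74 wide, 20 thick, its top 68 mm above the bench. A short steel and brass punch, only for looks, sticks out of its outer side.
- blank: Loose square blank of pale wood, 45 x 45 x 200 mm, 0.19 to 0.38 kg. Starts upright on the trough's floor, square to it, at y = -126 to -106 mm of the cradle. Origin at the centre of its foot; z along its length, up at the start. Pushed near its top towards the stop, past 13 degrees it falls into the trough, 30 to 55 mm short of the stop, then slides easily. Press it with no more than 25 N.
- blank_head (a point): Centre of the blank's other end (the top as it stands), 200 mm along the blank's z from its origin; this end comes to the stop. When the blank lies in the trough its axis is 34.5 mm and its top 57 mm above the bench.
- keeper (a joint): Hinge angle (rad) of the keeper, a flat steel bar 30 wide, 8 thick, hinged on the robot's side of the cradle. 0 = open (start), leaning back 0.26 rad from upright, away from the trough; 0.26 = upright; grows as it swings over the trough; 1.83 = level, lying on the blank; 1.98 = its limit with no blank. 0.15 kg, nearly free, no spring: pushed well past upright it falls by itself.
- keeper_hinge (a point): Point on the keeper's hinge axis at the middle of the bar's width: (-50, 75, 61) mm in the cradle's frame. The axis runs along the cradle's y.
- keeper_tip (a point): Centre of the small black ball (22 mm) at the keeper's free end, 110 mm from the hinge axis.
- offcut: Short square wooden offcut 45 x 45 x 80 mm. Bystander, to be left alone; it stands loose on the bench 100 to 200 mm from the cradle's centre line. Origin at the centre of its underside, z up.
- wax_tin: Tin of wax, 68 mm across, 60 mm high. Bystander, to be left alone; it stands loose on the bench 100 to 200 mm from the cradle's centre line. Origin at the centre of its underside, z up.
- faceplate: Steel lathe faceplate lying flat, 76 mm across, with a hub 38 mm across, 36 mm high in all. Bystander, to be left alone; it stands loose on the bench 100 to 200 mm from the cradle's centre line. Origin at the centre of its underside, z up.
- dish: Small turned dark wooden dish, 90 mm across, 40 mm high. It stands on the robot's side of the cradle, by the heel end. Bystander, to be left alone; it stands loose on the bench 100 to 200 mm from the cradle's centre line. Origin at the centre of its underside, z up.

How it is judged:
By the outcome, as a careful person would: the job done as asked, in the order asked, and still so for the second after the job is handed in, with the robot touching nothing.
It also fails if it takes over 53 s, if anything falls off the work surface, if the arm or the gripper's body presses on something with over 40 N, if the wrist force passes 120 N, or if a joint passes its speed limit or range.

## Robot

A 7-joint arm with a two-finger parallel gripper is mounted at the origin on the work surface. World frame = base frame: x ahead of the robot, y to its left, z up, the work surface at z = 0. Lengths are in mm, angles in rad, forces in N, time in s.
With the tool pointing down it reaches from about 400 to 900 mm from the base axis. Payload 5.6 kg.
Tool frame: the origin (TCP) lies midway between the tips of the shut fingers; the grasp point (between the pads) lies 19 mm behind it; z points along the fingers, y is the line along which they close (so a half turn about z gives the same grasp; the last joint's range is limited). The gripper opens to 92 mm and grips with 3 to 60 N. Pads are 20 mm wide; open, the fingers measure 128 mm over their backs; the gripper's body (75 mm by 189 mm) begins 69 mm behind the grasp point.
Start: joints at [-1.393, 0.468, -0.012, 1.603, 0.006, 1.071, -0.056], TCP at [142.4, 634.218, 183.892] pointing down, gripper open.
Joint ranges: [-2.53, 2.53], [-0.31, 2.02], [-1.57, 1.55], [0.28, 2.44], [-1.29, 4.43], [0.15, 1.84], [-2.92, 2.92]. Speed limits (rad/s): [2.57, 2.57, 3.14, 3.14, 3.14, 3.14, 3.14].

## Interface

Orientations are given as a rotation vector (axis times angle).
In Python, from cell import robot, grip, kin, viewer gives the robot as it stands. Calls block until the motion is done:
- robot.movep(position, orientation): joint-space move of the TCP to a pose.
- robot.servo_line(position, feed=150, rotation=None): straight line of the TCP; rotation=None keeps the orientation; feed is the mean speed in mm/s.
- robot.goto_joints(angles): joint-space move.
- grip(opening, newtons=None): opening from 0.0 (shut) to 1.0 (fully open); newtons is the grip in N (None keeps the last); returns when the fingers have stopped.
- robot.hold(seconds).
- kin.ik(position, orientation): joint angles nearest the present ones, or None.
- robot.observe(): the state.
- viewer.read_camera(name): name is "side" or "top"; returns the picture (384x512x3 uint8, red, green, blue); there is no depth.
- viewer.camera_info(name): a dict with "camera_matrix" (3x3 intrinsics, pixels), "R" (3x3) and "t" (3): a world point X has camera coordinates R X + t. Camera axes: x right, y down, z forward; pixel columns grow to the right and rows downward; lengths in mm; the calibration is good to about 2 mm. A picture is of the moment at which its call begins. camera_info takes no time and is no camera call.
A pose or a line that the arm cannot do raises robot.IKError and nothing moves.
- robot.job_done(): hands the job in; it is judged then, once.
Trained networks look in the newest picture that a camera, given by its name, has taken for a name from the list of things; names that differ only in an ending like _2 or _b are one class to them, and where a whole thing is asked for, a point or a joint stands for the part that bears it (a point fixed in the world has none). Each returns a list of dicts, best first, with "confidence" (0 to 1); they miss things now and then, are a little off and sometimes report something else, mostly with a low value. They report only what shows in the picture. A call takes as long as a camera call.
- viewer.silhouettes(name, camera): "mask" (384x512 bool, what is visible of it).
- viewer.pinpoint(name, camera): "at" ([x, y, z] in mm, in the coordinates of the camera as it stood for that picture, good to about 4 mm: a listed point, or the origin of a listed thing).
The state is a dict: "t": time; "joints": joint angles; "joint_velocities": joint speeds; "joint_torque": joint torques, N m; "tcp_pos": TCP position; "tcp_rot": TCP orientation; "contact_force": force on the tool from outside, world axes, zero at the start; "wrist_torque": the same for the moment, N m; "grip_width": opening from 0.0 (shut) to 1.0 (fully open); "grip_force": force on a finger pad.
Only numpy, scipy, OpenCV 4.12 (cv2) and the standard library are available. Lean on these libraries where they do the work, as an engineer would, in place of code of your own. Each camera call takes 0.05 s, during which the arm holds its last target. There are 200 camera calls.

## Working session

There is one attempt and no reset: what is moved stays moved. The work goes in short steps, each a Python script; the robot and the scene stay as the last script left them, time stands still between calls to the robot, and variables do not carry over. Pictures are saved under pics/ and viewed, at most 10 in all, crops included, and the job is handed in when it is done.

```bash
mkdir -p pics; ls; cat > h.py <<'E'
import numpy as np, cv2
from cell import robot, grip, kin, viewer
from scipy.spatial.transform import Rotation as Ro
def info(c):
    i=viewer.camera_info(c); return np.array(i["camera_matrix"]),np.array(i["R"]),np.array(i["t"])
def snap(c,f=None):
    im=viewer.read_camera(c)
    if f: cv2.imwrite(f"pics/{f}.png",im[...,::-1])
    return im
def pin(n,c,k=2):
    K,R,t=info(c); out=[]
    for d in viewer.pinpoint(n,c)[:k]:
        p=np.array(d["at"]); out.append((round(float(d["confidence"]),2),(R.T@(p-t)).round(1),(K@p/p[2])[:2].round(0)))
    return out
E
python3 - <<'E'
from h import *
a=snap("side");b=snap("top")
cv2.imwrite("pics/a.png",cv2.resize(np.vstack([a,b])[...,::-1],(400,600)) if 0 else np.hstack([a,b])[...,::-1][:, :, :])
im=cv2.imread("pics/a.png"); cv2.imwrite("pics/a.png",cv2.resize(im,(800,300)))
cv2.imwrite("pics/s.png",a[...,::-1]);cv2.imwrite("pics/t.png",b[...,::-1])
for c in("side","top"):
    K,R,t=info(c);print(c,(-R.T@t).round(0))
    for n in["cradle","cradle_stop","blank","blank_head","keeper_hinge","keeper_tip","offcut","wax_tin","faceplate","dish"]:print(n,pin(n,c))
print(robot.observe())
E
```

```text
pics
side [ 263. -589.  612.]
cradle [(0.84, array([572.5,  -4.5,   2.8]), array([256., 266.])), (0.26, array([516.4, 130.2,  31.8]), array([209., 232.]))]
cradle_stop [(0.6, array([520.3, 128.2,  34.2]), array([211., 231.]))]
blank [(0.9, array([ 608.6, -106.1,   13.8]), array([294., 285.]))]
blank_head [(0.74, array([ 612. , -103.6,  212.2]), array([299., 205.]))]
keeper_hinge [(0.84, array([498.9,  44.4,  64.6]), array([216., 243.]))]
keeper_tip [(0.88, array([471.3,  32.6, 169.1]), array([202., 210.]))]
offcut [(0.68, array([691.7, 163.9,   2.9]), array([265., 214.]))]
wax_tin [(0.53, array([7.187e+02, 6.820e+01, 7.000e-01]), array([293., 230.])), (0.36, array([764.3, -62. ,   3.2]), array([339., 252.]))]
faceplate [(0.86, array([761.7, -58.7,  -1.4]), array([337., 253.]))]
dish [(0.57, array([ 510.2, -173.9,    1.9]), array([270., 331.])), (0.5, array([763.7, -60.5,   1.3]), array([338., 253.]))]
top [ 421.   29. 1070.]
cradle [(0.84, array([ 5.752e+02, -3.300e+00, -5.000e-01]), array([258., 215.])), (0.48, array([475.6,  33.1, 169.3]), array([248., 253.]))]
cradle_stop [(0.84, 
[... 621 characters left out ...]
 'joints': array([-1.39299253,  0.46749631, -0.01161766,  1.60267868,  0.006011  ,
        1.07140871, -0.05628424]), 'joint_velocities': array([ 0.00031564, -0.00151055, -0.00079697,  0.00052931,  0.00088086,
       -0.00151143,  0.00075793]), 'joint_torque': array([-3.46408533e-04, -5.20422506e+01, -1.29516382e-02, -2.44057578e+01,
       -5.67962788e-02,  1.12208119e-02,  8.38408170e-06]), 'tcp_pos': array([142.39850528, 634.22803259, 183.90360861]), 'tcp_rot': array([3.46182941e-01, 3.12241669e+00, 6.48055958e-05]), 'contact_force': array([0.38701072, 0.03270624, 0.22048049]), 'wrist_torque': array([0.02699895, 0.00018457, 0.02886175]), 'grip_force': 0.0, 'grip_width': 1.000211029454255}
```

View pics/s.png

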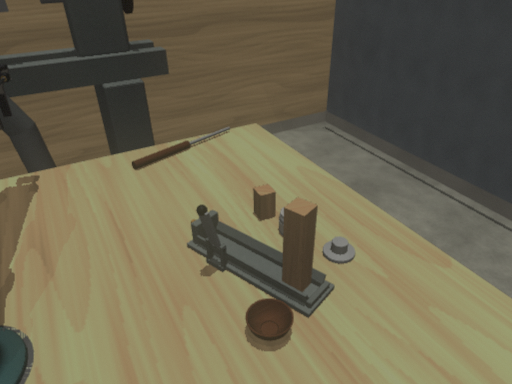

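View pics/t.png

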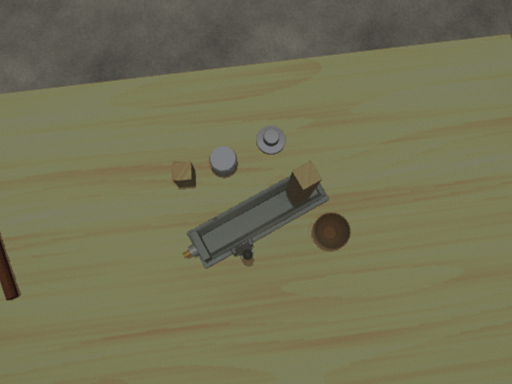

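The pictures and networks agree: cradle centre is at side (256,266) and top (258,215), the blank stands at the right end, and the keeper ball is at side (202,210). The dish sits by the heel and the other bystanders are on the far side. Next I fit the cradle pose and tip the blank.

```bash
cat >> h.py <<'E'
P=np.array([[573.9,-3.9],[519.1,131.4],[498.4,45.2],[473.3,33.5]]);L=np.array([[0,0],[0,150],[-50,75],[-78.3,75]])
a=L-L.mean(0);b=P-P.mean(0)
th=np.arctan2((a[:,0]*b[:,1]-a[:,1]*b[:,0]).sum(),(a*b).sum())
Rc=np.array([[np.cos(th),-np.sin(th)],[np.sin(th),np.cos(th)]]);oc=P.mean(0)-Rc@L.mean(0)
def W(x,y,z): return np.r_[Rc@[x,y]+oc,z]
def C(p): return np.r_[Rc.T@(np.array(p[:2])-oc),p[2]].round(1)
RM=np.c_[np.r_[Rc[:,1],0],np.r_[Rc[:,0],0],[0,0,-1]]
ROT=Ro.from_matrix(RM).as_rotvec()
ROT2=(Ro.from_matrix(RM)*Ro.from_euler('z',np.pi)).as_rotvec()
E
cat > m1.py <<'E'
from h import *
print(np.degrees(th),oc,(L@Rc.T+oc-P).round(1).tolist())
for p in([608.6,-106.1,13.8],[612,-103.6,212.2],[618.6,-108.6,15],[613.8,-105,211.8],[510.2,-173.9,2],[515,-169,2]):print(C(p))
up=robot.observe()["tcp_pos"].copy();up[2]=330
for r in(ROT,ROT2):
    print(kin.ik(W(0,-190,330),r),kin.ik(W(0,-190,175),r),kin.ik(W(0,-60,30),r))
print(kin.ik(up,robot.observe()["tcp_rot"]))
E
python3 m1.py
```

```text
22.087274882615187 [574.09747094  -5.88511979] [[0.2, -2.0], [-1.4, 1.7], [1.2, -0.4], [0.0, 0.7]]
[  -5.7 -105.8   13.8]
[  -1.6 -104.8  212.2]
[   2.6 -111.9   15. ]
[  -0.5 -106.8  211.8]
[-122.4 -131.7    2. ]
[-116.1 -128.9    2. ]
[-0.41849143  0.54775496  1.02009381  1.40810563 -0.46409702  1.43978419
  0.97953114] [-0.41267885  0.68485605  0.98771663  1.60189466 -0.6051914   1.18941768
  1.09019505] [-0.40714768  0.64642311  0.61336537  1.86628263 -0.50974599  0.79028207
  0.86505839]
[-0.53370744  0.71261736  1.34742454  1.41468323 -0.69161158  1.54536644
 -1.989615  ] [-0.54354977  0.9035829   1.34083109  1.60926152 -0.89640576  1.36665657
 -1.84217925] [-0.787727    1.085547    1.33378054  1.88734889 -1.15602173  1.221142
 -1.789692  ]
[-1.39787906  0.3688462  -0.0049544   1.41739897  0.00187096  1.35530824
 -0.05294238]
```

```bash
cat > m2.py <<'E'
from h import *
up=robot.observe()["tcp_pos"].copy();up[2]=330
grip(0.0)
robot.servo_line(up,feed=200)
robot.movep(W(0,-195,330),ROT)
robot.servo_line(W(0,-195,178),feed=150)
print(robot.observe()["t"],C(robot.observe()["tcp_pos"]),robot.observe()["contact_force"])
for y in(-150,-130,-110,-104):
    robot.servo_line(W(0,y,178),feed=60)
    o=robot.observe();print(y,o["t"],o["contact_force"].round(1))
robot.hold(0.5)
a=snap("side");b=snap("top")
for c in("side","top"):
    for n in("blank","blank_head"):print(n,[(q,C(p),u) for q,p,u in pin(n,c)])
cv2.imwrite("pics/c.png",cv2.resize(np.hstack([a[120:360,120:420],b[100:340,120:420]])[...,::-1],(800,320)))
print(robot.observe()["t"])
E
python3 m2.py
```

```text
7.8583 [   0.4 -195.6  179.1] [0.28700634 0.2752171  0.40344356]
-150 8.7583 [-0.1 -0.8  0.7]
-130 9.2417 [ 0.2  0.3 -0.2]
-110 9.725 [ 0.3 -1.  -0.1]
-104 9.975 [-0.4  0.4 -0.3]
blank [(0.84, array([ -5.1, -79. ,  34.1]), array([284., 272.]))]
blank_head [(0.83, array([ -5.1, 122.1,  32.2]), array([216., 236.]))]
blank [(0.26, array([ 156.9, -123.7,    4.5]), array([271., 139.]))]
blank_head [(0.82, array([  5.5, 120.2,  33.5]), array([214., 236.]))]
10.775
```

View pics/c.png

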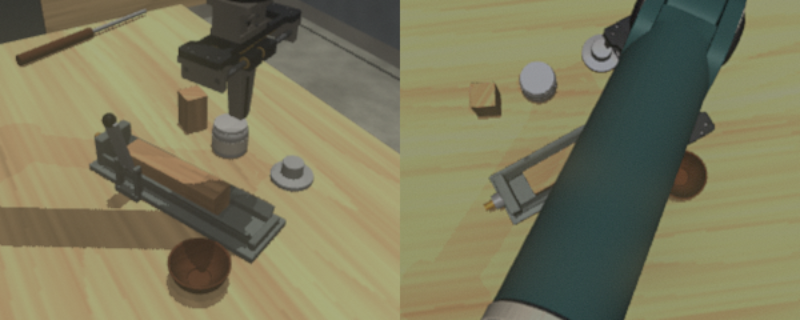

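The blank lies in the trough with its head at about y = 121, roughly 29 mm short of the stop (head near side pixel (216,236)). Next: come down behind its foot and push it home, watching the force.

```bash
cat > m3.py <<'E'
from h import *
robot.servo_line(W(0,-122,178),feed=100)
robot.servo_line(W(0,-122,33),feed=100)
fy=lambda:float(np.r_[Rc[:,1],0]@robot.observe()["contact_force"])
f0=np.mean([fy() for _ in range(3)]);print("base",f0,robot.observe()["contact_force"])
for y in(-105,-90,-80,-72):
    robot.servo_line(W(0,y,33),feed=35);print(y,round(fy()-f0,1),C(robot.observe()["tcp_pos"]))
y=-72
while y<-48:
    y+=1.5;robot.servo_line(W(0,y,33),feed=20);f=fy()-f0
    print(y,round(f,1),end="; ")
    if f<-9:break
robot.hold(0.3);o=robot.observe();print("\nend",o["t"],fy()-f0,o["contact_force"],C(o["tcp_pos"]))
a=snap("side","d0")
for n in("blank","blank_head","cradle_stop"):print(n,[(q,C(p),u) for q,p,u in pin(n,"side")])
cv2.imwrite("pics/d.png",cv2.resize(a[180:330,150:350,::-1],(800,600),interpolation=cv2.INTER_CUBIC))
E
python3 m3.py
```

```text
base -0.5967763390450452 [ 0.7128812  -0.3547545  -0.44352184]
-105 0.6 [ 1.000e-01 -1.049e+02  3.310e+01]
-90 -0.0 [  0.1 -89.9  33. ]
-80 0.3 [  0.1 -79.7  33. ]
-72 0.7 [  0.1 -71.7  33. ]
-70.5 0.9; -69.0 1.0; -67.5 1.7; -66.0 1.3; -64.5 1.1; -63.0 0.8; -61.5 0.3; -60.0 1.1; -58.5 0.6; -57.0 0.7; -55.5 0.9; -54.0 -0.1; -52.5 0.4; -51.0 0.5; -49.5 -0.2; -48.0 0.6; 
end 19.025 0.9217258133547357 [1.01956573 0.76442449 0.15202014] [  0. -48.  33.]
blank [(0.59, array([ -5.6, -81.1,  37.5]), array([285., 271.]))]
blank_head [(0.73, array([ -5.7, 118. ,  35.2]), array([217., 236.]))]
cradle_stop [(0.61, array([ -0.3, 149. ,  32.6]), array([209., 231.]))]
```

View pics/d.png

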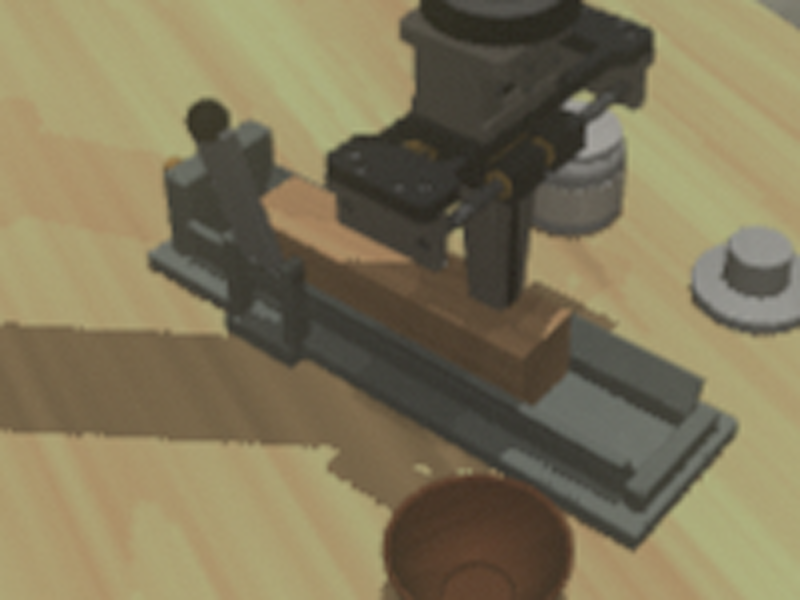

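The picture shows the finger above or behind the blank, with its tip near pixel (274,255), and no force was felt. That contradicts the reported TCP, so I check before moving on.

```bash
cat > m4.py <<'E'
from h import *
o=robot.observe();print(o["t"],o["tcp_pos"],o["grip_width"],o["grip_force"],o["contact_force"],o["joints"])
K,R,t=info("side")
def px(p):
    q=K@(R@p+t);return (q[:2]/q[2]).round(0)
for p in[(0,-48,33),(0,-48,57),(0,-58,33),(0,-80,57),(22,-80,57),(-22,-80,57),(0,-48,80),(60,-48,33),(46,-48,33),(0,150,34.5)]:print(p,px(W(*p)))
a=snap("side");b=snap("top")
cv2.imwrite("pics/e.png",cv2.resize(np.hstack([a[180:330,150:350],b[130:280,170:370]])[...,::-1],(800,300),interpolation=cv2.INTER_CUBIC))
E
python3 m4.py
```

```text
19.225 [592.15041944 -50.38263548  33.00425964] 0.006756405422029604 0.0 [ 0.15940489 -0.19257108 -0.80229282] [-0.57387174  0.7111041   0.83219154  1.88790429 -0.69157401  0.85825636
  1.00172958]
(0, -48, 33) [274. 265.]
(0, -48, 57) [274. 256.]
(0, -58, 33) [278. 267.]
(0, -80, 57) [287. 263.]
(22, -80, 57) [293. 257.]
(-22, -80, 57) [280. 269.]
(0, -48, 80) [274. 248.]
(60, -48, 33) [290. 251.]
(46, -48, 33) [287. 254.]
(0, 150, 34.5) [209. 230.]
```

View pics/e.png

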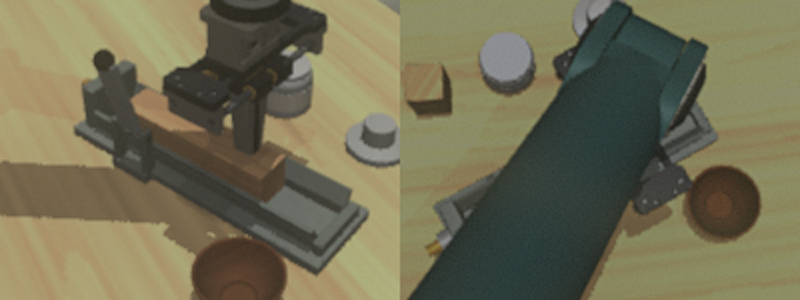

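```bash
cat > m5.py <<'E'
from h import *
K,R,t=info("side")
def px(p):
    q=K@(R@p+t);return (q[:2]/q[2]).round(0)
for p in[(0,-104,178),(0,-104,202)]:
  q=px(W(*p));print(p,q,((q-120)*1.333).round())
# pull straight up in small steps, watching the wrist
for z in(40,50,60,75):
    robot.servo_line(W(0,-48,z),feed=40);o=robot.observe();print(z,o["contact_force"].round(1),C(o["tcp_pos"]))
a=snap("side");print([(q,C(p)) for q,p,u in pin("blank","side")],px(W(0,-48,75)),o["t"])
cv2.imwrite("pics/f.png",cv2.resize(a[180:330,150:350,::-1],(800,600),interpolation=cv2.INTER_CUBIC))
E
python3 m5.py
```

```text
(0, -104, 178) [299. 220.] [239. 133.]
(0, -104, 202) [299. 210.] [239. 120.]
40 [-0.5  0.2  0.4] [  0.3 -48.1  40.4]
50 [-0.5 -0.6 -0.3] [  0.2 -48.   50.3]
60 [0.1 0.7 0.1] [  0.2 -48.   60.3]
75 [ 0.8 -0.1  0.7] [  0.1 -48.   75.2]
[(0.95, array([ -5. , -81.4,  38.8]))] [274. 250.] 20.975
```

View pics/f.png

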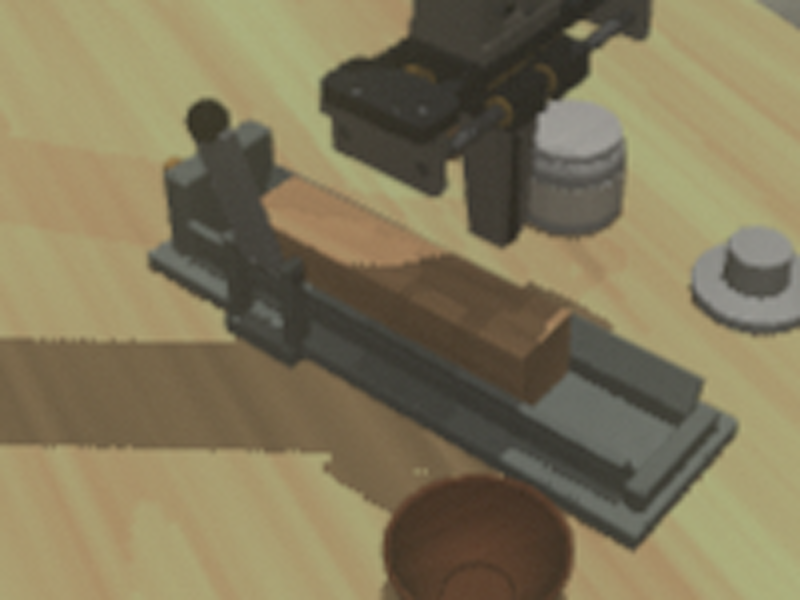

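The picture settles it: the fingertip is about 25 mm higher than the TCP reports, about 10 rows above its projection in two pictures. So it slid over the blank, and nothing moved. I'll command about 26 mm lower and push again, checking the force.

```bash
cat > m6.py <<'E'
from h import *
import sys
robot.servo_line(W(0,-118,75),feed=150)
fy=lambda:float(np.r_[Rc[:,1],0]@robot.observe()["contact_force"])
for z in(33,20,12,6):
    robot.servo_line(W(0,-118,z),feed=80);f=robot.observe()["contact_force"];print(z,f.round(1))
    if abs(f[2])>6: sys.exit("touch")
f0=fy()
robot.servo_line(W(0,-94,6),feed=50);print(fy()-f0)
y=-94;n=0
while y<-46 and n<1:
    y+=2 if y<-68 else 1;robot.servo_line(W(0,y,6),feed=25);f=fy()-f0
    print(y,round(f,1),end="; ")
    n+=f<-8
robot.hold(0.3);o=robot.observe();print("\nend",o["t"],fy()-f0,o["contact_force"],C(o["tcp_pos"]))
a=snap("side")
for n in("blank","blank_head"):print(n,[(q,C(p),u) for q,p,u in pin(n,"side")])
cv2.imwrite("pics/g.png",cv2.resize(a[180:330,150:350,::-1],(800,600),interpolation=cv2.INTER_CUBIC))
E
python3 m6.py
```

```text
33 [-0.1  0.2 -0.7]
20 [ 0.8  0.3 -0.4]
12 [0.4 1.1 1.1]
6 [ 0.1 -0.2 -0.5]
0.9502947150940309
-92 0.4; -90 0.3; -88 -0.5; -86 -0.3; -84 -0.6; -82 0.1; -80 -1.7; -78 -0.1; -76 -0.7; -74 -0.5; -72 0.3; -70 -0.9; -68 -0.4; -67 -0.8; -66 -0.7; -65 -1.2; -64 -0.5; -63 -1.4; -62 -0.7; -61 -1.1; -60 -2.8; -59 -5.3; -58 -6.6; -57 -9.2; 
end 30.1083 -9.155636141590172 [ 3.00875283 -8.90050219 -1.2505332 ] [ -0.4 -60.3   6.4]
blank [(0.78, array([ -4.3, -47.1,  36.8]), array([273., 264.])), (0.57, array([174.4, 116.3,   0.7]), array([264., 214.]))]
blank_head [(0.87, array([ -6.8, 150.6,  35.9]), array([207., 231.]))]
```

View pics/g.png

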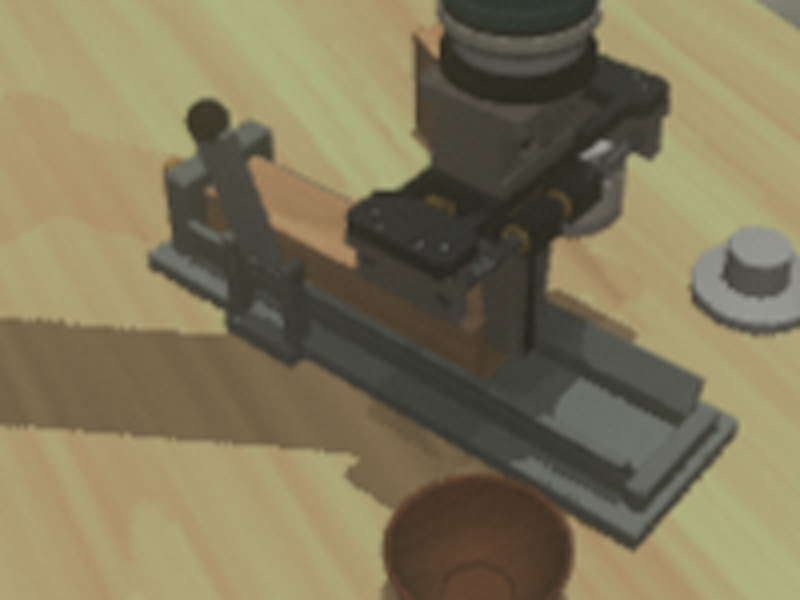

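The blank is home: the force rose to 9 N with the tip stalled at y = -60, the head is at 150.6, and in the picture it meets the stop at crop (205,205). Now back off and flip the keeper.

```bash
cat > m7.py <<'E'
from h import *
robot.servo_line(W(0,-72,6),feed=60)
robot.servo_line(W(0,-76,200),feed=180)
for p in(W(-128,75,200),W(-128,75,122),W(-36,75,122)):
    if kin.ik(p,ROT) is None:print("noik",p)
robot.servo_line(W(-128,75,200),feed=180)
robot.servo_line(W(-128,75,122),feed=100)
fx=lambda:float(np.r_[Rc[:,0],0]@robot.observe()["contact_force"])
f0=fx();print(robot.observe()["t"])
for x in(-110,-90,-70,-55,-45,-36):
    robot.servo_line(W(x,75,122),feed=60);print(x,round(fx()-f0,1),end="; ")
    if fx()-f0<-8:print("STOP");break
robot.hold(0.5)
a=snap("side")
for n in("keeper_tip","blank_head"):print(n,[(q,C(p),u) for q,p,u in pin(n,"side")])
print(robot.observe()["t"])
cv2.imwrite("pics/i.png",cv2.resize(a[150:330,150:350,::-1],(660,594),interpolation=cv2.INTER_CUBIC))
E
python3 m7.py
```

```text
34.0667
-110 0.4; -90 -1.5; -70 -0.5; -55 -1.0; -45 -0.7; -36 -1.3; keeper_tip [(0.76, array([56.2, 75.8, 62.6]), array([247., 221.]))]
blank_head [(0.95, array([ -4.6, 148.6,  34.4]), array([208., 231.]))]
37.15
```

View pics/i.png

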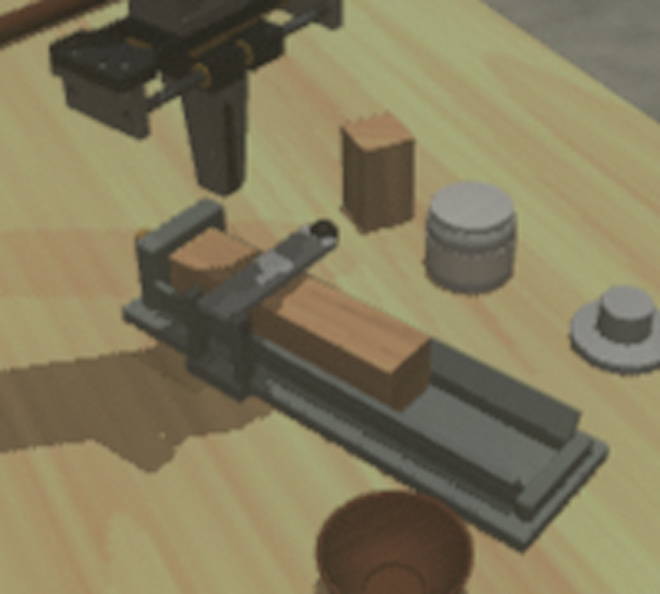

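The keeper lies level across the blank, its ball at crop (322,232) and z = 62.6. I retract clear and check that the blank is still home.

```bash
cat > m8.py <<'E'
from h import *
robot.servo_line(W(-36,75,190),feed=150)
robot.servo_line(W(-150,130,200),feed=200)
a=snap("side");b=snap("top")
for c in("side","top"):
  for n in("blank","blank_head","cradle_stop","keeper_tip","dish"):print(c,n,[(q,C(p),u) for q,p,u in pin(n,c,1)])
print(robot.observe()["t"])
cv2.imwrite("pics/j.png",np.hstack([cv2.resize(x[...,::-1],(400,400),interpolation=cv2.INTER_CUBIC) for x in(a[200:280,190:270],b[195:275,190:270])]))
E
python3 m8.py
```

```text
side blank [(0.81, array([ -6.8, -48.3,  39.1]), array([272., 265.]))]
side blank_head [(0.57, array([ -5.6, 149.9,  33.1]), array([207., 232.]))]
side cradle_stop [(0.68, array([ -3.9, 147.6,  34.1]), array([209., 231.]))]
side keeper_tip [(0.74, array([58.8, 73.9, 62.1]), array([248., 221.]))]
side dish [(0.74, array([-121. , -131.1,    3. ]), array([271., 330.]))]
top blank [(0.89, array([  1.5, -51.1,  33.4]), array([277., 203.]))]
top blank_head [(0.59, array([  2.8, 149.9,  33.7]), array([204., 243.]))]
top cradle_stop [(0.9, array([  0.2, 151.1,  35.5]), array([204., 244.]))]
top keeper_tip [(0.81, array([60.3, 75.2, 66.8]), array([219., 205.]))]
top dish [(0.95, array([-121.8, -126.1,    2.4]), array([328., 233.]))]
39.5417
```

View pics/j.png

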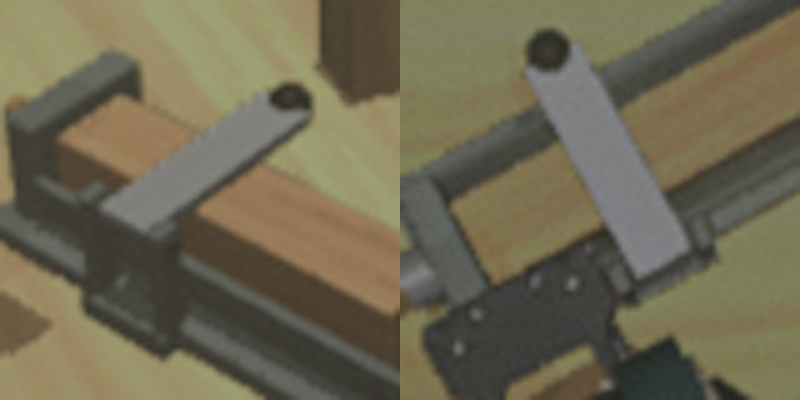

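Both views show the blank's head tight against the stop (top crop about (470,240)), both networks put it at y = 149.9, and the keeper lies level across the blank. The gripper is clear, so I hand in.

```bash
python3 -c "
from h import *
print(robot.job_done())"
```

```text
the job is handed in; nothing more can be done
None
```

I handed the job in at about 39.5 s of the 53 s allowed: the blank was tipped and pushed home with about 9 N, the keeper rests across it, and the dish, tin, faceplate and offcut were not touched.

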